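# Tip mixed sample tubes over the length grader

## Task

Sort the four sealed tubes in the pouring tray: lift the tray level by its yellow bar, rest the rubber nose of its mouth gently on the head of the sloped grader, then tip the tray with the nose still resting there so that all the tubes roll out and the grader sorts them, short ones through the opening into the orange bin and long ones down to the blue end lane. Don't touch the tubes with the fingers, and leave the other things on the bench alone. Finally set the empty tray down upright on its black mat again and let go.

Things in the scene. Friction and masses are not known exactly. Their poses are not given: they have to be found in the camera images.
- tray: Grey pouring tray, 180 g, 140 mm long (x), 116 wide (y), walls 45 high; origin: centre of underside, x to the open mouth, z up. Floor 5 mm above the underside up to x = 50 mm, then a 96 mm wide spout rising 15 degrees to its tip at x = 100 mm, 18 mm high. No front wall: tubes roll out when the mouth is tipped down well over 15 degrees (35 to 40 empties it).
- tray_grip (a point): Centre of the tray's yellow grip bar, 71 mm above the tray's origin. A flat-faced plate 12 mm thick along the tray's x, 116 mm long along y, 32 mm high (55 to 87 mm above the underside): grasp from above, fingers closing along the tray's x. Tubes lie crosswise below it, tops 33 mm above the underside.
- tray_nose (a point): Centre line of the rubber nose, an 8 mm thick round bar (radius 4 mm) along y under the tip of the spout, 96 mm long; 97 mm ahead of and 10.5 mm above the tray's origin. Same axes as the tray.
- mat: Black rubber mat fixed to the bench, 240 x 240 mm, 3 mm thick, origin at the centre of its underside. The tray starts on it.
- short_a: Short amber tube with orange cap, 64 mm long, 28 mm thick, about 50 g; its origin is at the middle of its axis, its own y axis runs along the tube. Closed and rigid, rolls freely.
- short_b: Second short amber tube with orange cap, like short_a; its origin is at the middle of its axis, its own y axis runs along the tube. Closed and rigid, rolls freely.
- long_a: Long white tube with blue cap, 100 mm long, 28 mm thick, about 80 g; its origin is at the middle of its axis, its own y axis runs along the tube. Closed and rigid, rolls freely.
- long_b: Second long white tube with blue cap, like long_a; its origin is at the middle of its axis, its own y axis runs along the tube. Closed and rigid, rolls freely.
- grader: Fixed length grader. Origin on the bench below the middle of its upper (head) edge, x downhill, z up. Board 125 mm high at the head edge, falling 12 degrees along x, 244 mm long; side walls 30 mm above it, about 125 mm apart at the head, 109 from x = 50 mm. No wall at the head edge. Opening 76 mm wide at x = 60 to 160 mm: short tubes fall in, long ones bridge it. To tip, line the tray's x up with this x.
- grader_rest (a point): Point on the board's surface where the middle of the tray's nose is to rest: 15 mm downhill of the head edge, 121.8 mm above the bench. The board is rigid and does not give: a few newtons of pressure (say 3 to 8) keep the nose in contact, more than 40 is too much. Same axes as the grader.
- grader_drop (a point): Centre of the orange floor of the bin for short tubes below the opening (bin x = 54 to 166 mm of the grader, floor 22 mm above the bench).
- grader_end (a point): Centre of the blue end lane for long tubes, on its surface, 200 mm downhill of the head edge, 82 mm above the bench. The lane runs from x = 160 to 240 mm of the grader and is closed by an end wall.
- wash_bottle: White wash bottle, red cap, 64 mm thick, 170 mm tall, origin at its foot; leave alone.
- reagent_jar: Amber jar, 72 mm thick, 110 mm tall, origin at its foot; leave alone.
- beaker: Glass beaker, 72 mm wide, 90 mm tall, origin at its foot; leave alone.
- dishes: Stack of three flat round dishes, 90 mm wide, 45 mm high, origin at the foot; leave alone.
- spare_tube: Long white tube with a red cap in the green bin, 100 mm long, 28 mm thick, origin mid-axis; not to be sorted, leave alone.
Things that resemble listed ones, but are neither listed nor needed, are in the scene too. What is shaped like the tray but red or turquoise is not meant.

How it is judged:
By the outcome, as a careful person would: the job done as asked, in the order asked, and still so for the second after the job is handed in, with the robot touching nothing.
It also fails if it takes over 64 s, if anything falls off the work surface, if the arm or the gripper's body presses on something with over 40 N, if the wrist force passes 120 N, or if a joint passes its speed limit or range.

## Robot

A 6-joint arm with a two-finger parallel gripper is mounted at the origin on the work surface. World frame = base frame: x ahead of the robot, y to its left, z up, the work surface at z = 0. Lengths are in m, angles in rad, forces in N, time in s.
With the tool pointing down it reaches from about 0.425 to 1.125 m from the base axis. Payload 14.9 kg.
Tool frame: the origin (TCP) lies at the very end of the fingers, on their centre line; the grasp point (between the pads) lies robot.tcp_to_grasp behind it (robot.tcp_to_grasp is the distance from the TCP to the grasp point, in m); z points along the fingers, y is the direction in which the jaws open and shut (so a half turn about z gives the same grasp; the last joint's range is limited). The gripper opens to 91 mm and grips with 3 to 60 N. Pads are 32 mm wide; open, the fingers measure 118 mm over their backs; the gripper's body (76 mm by 178 mm) begins 60 mm behind the grasp point.
Start: joints at [-1.371, 0.379, 1.734, -0, 1.028, -0.033], TCP at [0.161, -0.681, 0.185] pointing down, gripper open.
Joint ranges: [-2.77, 2.77], [-0.74, 2.19], [0, 2.66], [-1.06, 4.2], [0.31, 2.87], [-3.08, 3.08]. Speed limits (rad/s): [1.89, 1.89, 2.39, 3.14, 3.14, 3.14].

## Interface

Orientations are given as a rotation vector (axis times angle).
In Python, from rig import robot gives the robot as it stands.
- The arm moves only by the shell command python3 -m inch 'ROWS'. ROWS is JSON, a list of rows, each an object of numbers: "jaw": the opening, from 0 (shut) to 1 (fully open); "dx", "dy", "dz": the shift along the tool's x, y, z in mm; "rx", "ry", "rz": the turn, a rotation vector about the tool's x, y, z in degrees. In form: [{"jaw": .., "dx": .., "dy": .., "dz": .., "rx": .., "ry": .., "rz": ..}, ...]. A call has 1 to 8 rows; each row shifts and turns the commanded pose from where the row before left it, along the tool's axes as they then stand; what a row does not reach is not made up. A row lasts 1/10 s, in which the tool goes at most 50 mm and 8.59 degrees, less where a joint would pass 70% of its speed; a pose out of reach is approached as far as the arm can. A call is refused whole if a number of a shift passes 50 or a number of a turn 8.59, either way. A call with a gripper value outside its range is refused whole. The fingers move at their own pace and stop on an object; the grip force is fixed at half the most. Time passes only in rows, so rows that do not move let the fingers close. It gives the time, the measured TCP pose, the force and the opening at its end, in the units of the state.
- robot.get_obs(): the state, without advancing time (a new reading comes with each control period).
- robot.snapshot(name): name is "scene" or "top" or "wrist"; returns a dict with "frame" (400x640x3 uint8, red, green, blue), "mtx" (3x3 intrinsics, pixels), "position" and "rotation" of the camera in the world; the wrist camera has in their place "hand_eye" (4x4, takes a point from camera to tool coordinates, whose origin is the TCP and whose axes are the flange's). Camera axes: x right, y down, z forward; pixel columns grow to the right and rows downward; lengths in m; the calibration is good to about 2 mm. A picture is of the moment at which its call begins: read the wrist's pose just before it. There is no depth.
- robot.finish_job(): hands the job in, once; it reports no verdict.
The state is a dict: "clock": time; "joint_positions": joint angles; "joint_velocities": joint speeds; "joint_torque": joint torques, N m; "ee_pos": TCP position; "ee_rot": TCP orientation; "force": force on the tool from outside, world axes, zero at the start; "ft_torque": the same for the moment, N m; "opening": finger opening in m.
Only numpy, scipy, OpenCV 4.12 (cv2) and the standard library are available. Lean on these libraries where they do the work, as an engineer would, in place of code of your own. Each camera call takes 0.05 s, during which the arm holds its last target.

## Working session

There is one attempt and no reset: what is moved stays moved. The work goes in short steps, Python scripts to look and compute and a shell command to move; the robot and the scene stay as the last step left them, time stands still between calls to the robot, and variables do not carry over. Pictures are saved under pics/ and viewed, and the job is handed in when it is done.

```bash
ls; mkdir -p pics; python3 - <<'E'
from rig import robot
import cv2,json,numpy as np
o=robot.get_obs();print(o, robot.tcp_to_grasp)
for n in["scene","top"]:
    s=robot.snapshot(n);cv2.imwrite(f"pics/{n}0.png",s["frame"][:,:,::-1]);print(n,s["mtx"],s["position"],s["rotation"])
s=robot.snapshot("wrist");cv2.imwrite("pics/wrist0.png",s["frame"][:,:,::-1]);print(s["mtx"],s["hand_eye"])
E
```

```text
pics
{'clock': 0.0, 'joint_positions': array([-1.37129385e+00,  3.79386257e-01,  1.73477335e+00,  1.21002866e-05,
        1.02850883e+00, -3.33120664e-02]), 'joint_velocities': array([-0.00086869, -0.00145083,  0.00102686,  0.00070313, -0.00085744,
        0.00032757]), 'joint_torque': array([-3.80363388e-03, -7.63723040e+01, -4.34379172e+01,  6.50603045e-02,
        4.23882203e-02, -9.83315454e-05]), 'ee_pos': array([ 0.16140707, -0.68070126,  0.18470755]), 'ee_rot': array([-3.11926683e+00, -3.64744500e-01,  1.23994881e-04]), 'force': array([ 0.6066334 , -0.95959776, -0.24231237]), 'ft_torque': array([-0.05606783,  0.00757056,  0.01519035]), 'opening': 0.09130963973741128} 0.0188
scene [[451.76954542   0.         322.88613177]
 [  0.         451.76954542 202.42941114]
 [  0.           0.           1.        ]] [ 1.27946006 -0.60382647  1.0331385 ] [-2.12691718 -0.99749376  0.42325572]
top [[517.64010494   0.         316.40170457]
 [  0.         517.64010494 198.15513488]
 [  0.           0.           1.        ]] [0.42468239 0.04842953 1.65022892] [-2.19061691  2.20276119 -0.04188615]
[[328.20458234   0.         318.49672895]
 [  0.         328.20458234 198.26577939]
 [  0.           0.           1.        ]] [[-1.01808926e-04 -9.58555505e-01 -2.84905832e-01  8.08088028e-02]
 [ 9.99999906e-01 -2.17836691e-04  3.75561437e-04 -1.06927579e-03]
 [-4.22059426e-04 -2.84905767e-01  9.58555437e-01 -1.99881362e-01]
 [ 0.00000000e+00  0.00000000e+00  0.00000000e+00  1.00000000e+00]]
```

View pics/scene0.png

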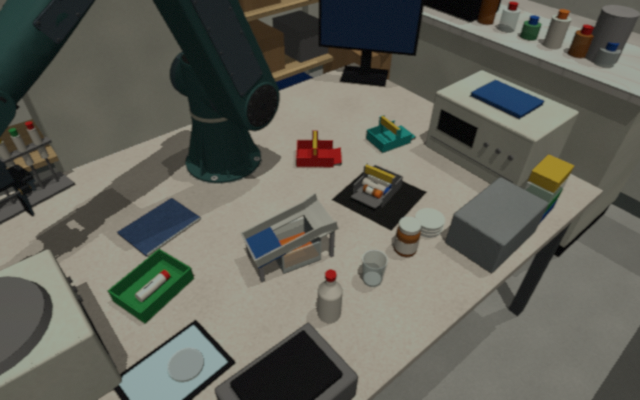

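View pics/top0.png

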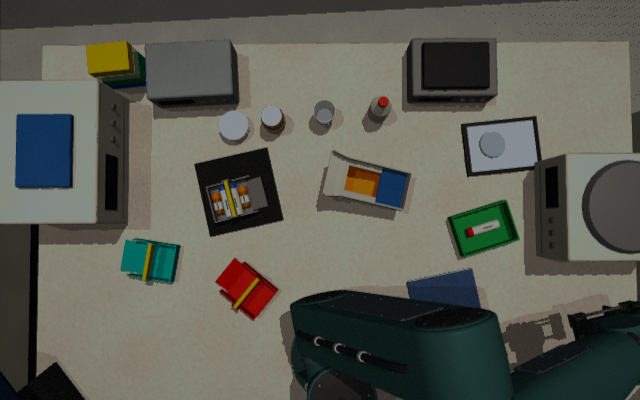

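View pics/wrist0.png

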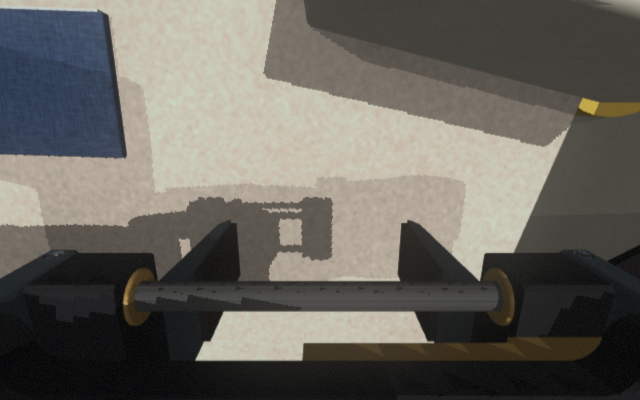

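The top view shows three tray-shaped things: grey on the black mat (237,198), red (247,288) and turquoise (150,260). The description picks the grey one. Its grader is at (368,183), with its head at the left edge (330,175) and its blue end lane at (393,188). I'll check both in close crops.

```bash
python3 - <<'E'
import cv2
a=cv2.imread("pics/top0.png")
cv2.imwrite("pics/c1.png",cv2.resize(a[140:245,185:295],None,fx=7,fy=5.6,interpolation=cv2.INTER_CUBIC))
cv2.imwrite("pics/c2.png",cv2.resize(a[140:220,315:420],None,fx=7,fy=7,interpolation=cv2.INTER_CUBIC))
b=cv2.imread("pics/scene0.png")
cv2.imwrite("pics/c3.png",cv2.resize(b[150:290,230:430],None,fx=4,fy=4,interpolation=cv2.INTER_CUBIC))
E
```

```text
(no output)
```

View pics/c1.png

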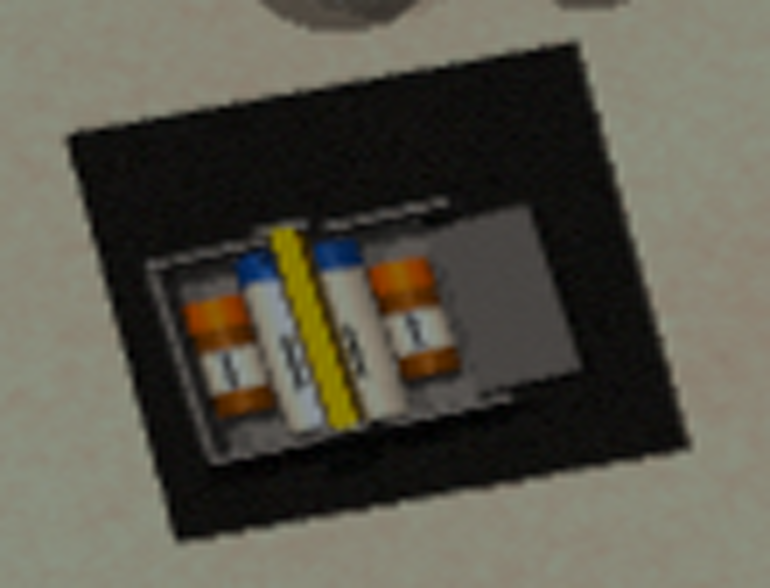

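View pics/c2.png

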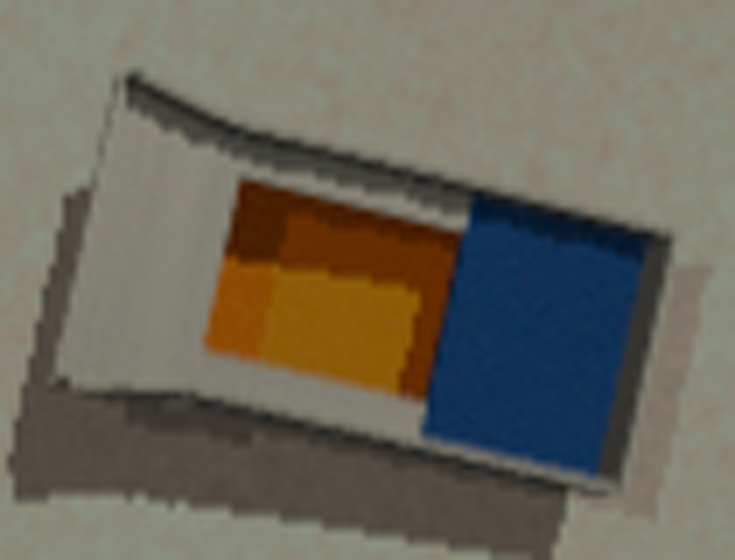

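View pics/c3.png

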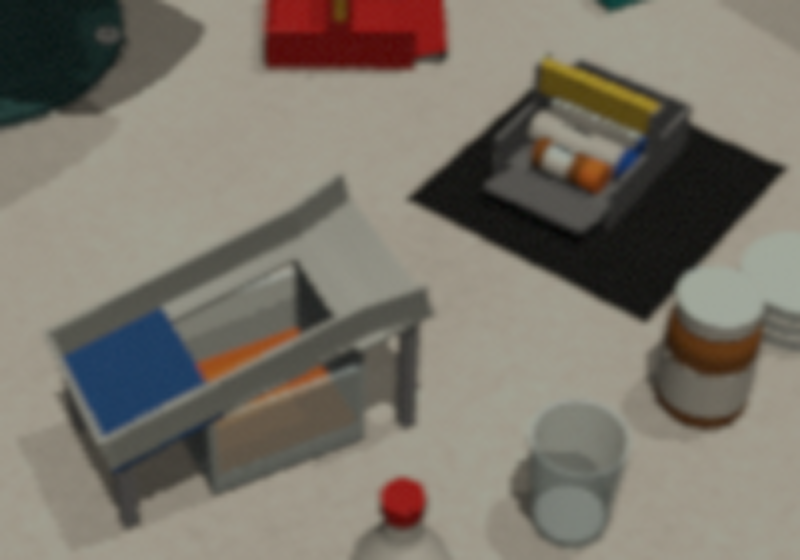

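```bash
cat > h.py <<'E'
import numpy as np,cv2
from scipy.spatial.transform import Rotation as R
from scipy.optimize import least_squares
K={"scene":np.array([[451.76954542,0,322.88613177],[0,451.76954542,202.42941114],[0,0,1]]),"top":np.array([[517.64010494,0,316.40170457],[0,517.64010494,198.15513488],[0,0,1]])}
P={"scene":[1.27946006,-0.60382647,1.0331385],"top":[0.42468239,0.04842953,1.65022892]}
W={"scene":[-2.12691718,-0.99749376,0.42325572],"top":[-2.19061691,2.20276119,-0.04188615]}
def proj(c,X):
    X=np.atleast_2d(X); q=R.from_rotvec(W[c]).inv().apply(X-np.array(P[c])); u=q@K[c].T; return u[:,:2]/u[:,2:]
def ray(c,p,z):
    d=R.from_rotvec(W[c]).apply(np.linalg.inv(K[c])@[p[0],p[1],1]); o=np.array(P[c]); return o+d*(z-o[2])/d[2]
def fit(obs,g,z0=None):
    def f(v):
        X=[];r=[]
        Rz=R.from_euler('z',v[2])
        for c,p,l in obs:
            X=Rz.apply(l)+[v[0],v[1],0 if z0 is None else z0]
            r.append(proj(c,X)[0]-p)
        return np.ravel(r)
    s=least_squares(f,g); return s.x,f(s.x).reshape(-1,2)
E
python3 - <<'E'
from h import *
def C(p,off,s): return np.array([(p[0]+.5)/s[0]-.5+off[0],(p[1]+.5)/s[1]-.5+off[1]])
t1=lambda *p:C(p,(185,140),(7,5.6)); t2=lambda *p:C(p,(315,140),(7,7)); s=lambda *p:C(p,(230,150),(4,4))
np.set_printoptions(precision=4,suppress=True)
m=[("top",t1(*p),[*l,.003]) for p,l in zip([(68,133),(580,43),(690,448),(178,540)],[(-.12,.12),(.12,.12),(.12,-.12),(-.12,-.12)])]
m+=[("scene",s(412,198),[.12,-.12,.003]),("scene",s(645,318),[.12,.12,.003]),("scene",s(785,167),[-.12,.12,.003])]
v,r=fit(m,[.45,.2,-1.4]);print("mat",v,np.degrees(v[2]));print(r)
h=.003
t=[("top",t1(528,207),[.1,.048,.018]),("top",t1(582,372),[.1,-.048,.018]),("top",t1(148,262),[-.07,.058,.045]),("top",t1(210,466),[-.07,-.058,.045]),
("top",t1(286,227),[0,.058,.087]),("top",t1(345,429),[0,-.058,.087]),
("scene",s(483,188),[.1,-.048,.018]),("scene",s(585,235),[.1,.048,.018]),("scene",s(541,62),[0,-.058,.087]),("scene",s(661,100),[0,.058,.087])]
v,r=fit(t,[.45,.2,-1.4],h);print("tray",v,np.degrees(v[2]));print(r)
bz=lambda x:.125-x*np.tan(np.radians(12))
g=[("top",t2(*p),[x,y,bz(x)]) for p,x,y in [((240,182),.06,.038),((208,348),.06,-.038),((430,400),.16,-.038),((122,85),0,.0625),((58,382),0,-.0625)]]
g+=[("scene",s(162,310),[.16,-.0545,bz(.16)]),("scene",s(65,354),[.24,-.0545,bz(.24)]),("scene",s(295,262),[.06,-.038,bz(.06)]),
("top",t2(470,196),[.16,.0545,bz(.16)]),("top",t2(424,436),[.16,-.0545,bz(.16)])]
v,r=fit(g,[.45,0,-1.8]);print("grader",v,np.degrees(v[2]));print(r)
E
```

```text
mat [ 0.5195  0.3065 -1.3536] -77.55530527144066
[[-0.6975 -0.168 ]
 [-0.6382 -0.631 ]
 [-0.0101  0.2406]
 [-0.5265  0.4964]
 [-2.2777  0.0027]
 [ 0.0008  1.3466]
 [ 0.7193  0.1746]]
tray [ 0.4947  0.32   -1.3087] -74.98173730773749
[[-0.2884 -0.6001]
 [-0.0924 -0.7613]
 [-0.6771  0.1876]
 [ 0.0215 -0.1708]
 [-1.1045 -0.5921]
 [ 0.3394  0.3437]
 [-0.335  -0.3406]
 [-1.1698 -0.7621]
 [-0.562  -0.8361]
 [-0.5057  2.2273]]
grader [ 0.5676  0.026  -1.7928] -102.7205587129284
[[ 0.0962 -0.9851]
 [-0.7556  0.1562]
 [-0.3657  0.2626]
 [-0.8552  0.0249]
 [-0.7676 -1.2218]
 [-0.7337 -0.4981]
 [-1.9069  1.537 ]
 [-0.6781 -0.8873]
 [ 0.3559 -0.4696]
 [-0.6599  0.4642]]
```

```bash
python3 - <<'E'
from h import *
from rig import robot
np.set_printoptions(precision=4,suppress=True)
o=robot.get_obs(); r=R.from_rotvec(o["ee_rot"]); M=r.as_matrix();print(M)
print("yaw tool x",np.degrees(np.arctan2(M[1,0],M[0,0])),"yaw y",np.degrees(np.arctan2(M[1,1],M[0,1])))
h=np.radians(-75.0)
for sg in(1,-1):
    y=sg*np.array([np.cos(h),np.sin(h),0]);z=np.array([0,0,-1]);x=np.cross(y,z)
    T=np.stack([x,y,z],1);print(sg,np.degrees((r.inv()*R.from_matrix(T)).as_rotvec()))
tgt=np.array([.4947,.32,.30]);d=M.T@(tgt-o["ee_pos"])*1000;print("shift tool mm",d)
E
```

```text
[[ 0.973   0.2307 -0.0001]
 [ 0.2307 -0.973   0.0008]
 [ 0.     -0.0008 -1.    ]]
yaw tool x 13.337303576048761 yaw y -76.66269469359622
1 [-0.0446 -0.0029 -1.6627]
-1 [ -0.0045   0.0694 178.3373]
shift tool mm [ 555.1612 -897.0276 -114.4171]
```

```bash
python3 -m inch '[{"jaw":1,"dz":-30},{"jaw":1,"dz":-30,"dx":20},{"jaw":1,"dz":-30,"dx":30,"dy":-10},{"jaw":1,"dx":38,"dy":-25,"dz":-5},{"jaw":1,"dx":38,"dy":-25,"dz":-5},{"jaw":1,"dx":38,"dy":-25,"dz":-5},{"jaw":1,"dx":38,"dy":-25,"dz":-5},{"jaw":1,"dx":38,"dy":-25,"dz":-5}]'; python3 -m inch '[{"jaw":1,"dx":38,"dy":-25},{"jaw":1,"dx":38,"dy":-25},{"jaw":1,"dx":30,"dy":-35},{"jaw":1,"dx":15,"dy":-45},{"jaw":1,"dx":10,"dy":-48},{"jaw":1,"dx":10,"dy":-48},{"jaw":1,"dx":10,"dy":-48},{"jaw":1,"dx":10,"dy":-48}]'
```

```text
$[0]: bad value
$[0]: bad value
```

```bash
python3 -m inch '[{"jaw":1,"dx":0,"dy":0,"dz":-30,"rx":0,"ry":0,"rz":0},{"jaw":1,"dx":20,"dy":0,"dz":-30,"rx":0,"ry":0,"rz":0},{"jaw":1,"dx":30,"dy":-10,"dz":-30,"rx":0,"ry":0,"rz":0},{"jaw":1,"dx":38,"dy":-25,"dz":-5,"rx":0,"ry":0,"rz":0},{"jaw":1,"dx":38,"dy":-25,"dz":-5,"rx":0,"ry":0,"rz":0},{"jaw":1,"dx":38,"dy":-25,"dz":-5,"rx":0,"ry":0,"rz":0},{"jaw":1,"dx":38,"dy":-25,"dz":-5,"rx":0,"ry":0,"rz":0},{"jaw":1,"dx":38,"dy":-25,"dz":-5,"rx":0,"ry":0,"rz":0}]'
```

```text
clock: 0.95
ee_pos: [0.3648, -0.4928, 0.3005]
ee_rot: [-3.12, -0.365, 0.0]
force: [1.1, -0.3, -1.1]
opening: 0.0911
```

```bash
python3 -m inch '[{"jaw":1,"dx":36,"dy":-30,"dz":0,"rx":0,"ry":0,"rz":-1.7},{"jaw":1,"dx":36,"dy":-30,"dz":0,"rx":0,"ry":0,"rz":0},{"jaw":1,"dx":30,"dy":-36,"dz":0,"rx":0,"ry":0,"rz":0},{"jaw":1,"dx":20,"dy":-44,"dz":0,"rx":0,"ry":0,"rz":0},{"jaw":1,"dx":14,"dy":-47,"dz":0,"rx":0,"ry":0,"rz":0},{"jaw":1,"dx":14,"dy":-47,"dz":0,"rx":0,"ry":0,"rz":0},{"jaw":1,"dx":14,"dy":-47,"dz":0,"rx":0,"ry":0,"rz":0},{"jaw":1,"dx":14,"dy":-47,"dz":0,"rx":0,"ry":0,"rz":0}]';python3 -m inch '[{"jaw":1,"dx":14,"dy":-47,"dz":0,"rx":0,"ry":0,"rz":0},{"jaw":1,"dx":14,"dy":-47,"dz":0,"rx":0,"ry":0,"rz":0},{"jaw":1,"dx":14,"dy":-47,"dz":0,"rx":0,"ry":0,"rz":0},{"jaw":1,"dx":14,"dy":-47,"dz":0,"rx":0,"ry":0,"rz":0},{"jaw":1,"dx":0,"dy":0,"dz":0,"rx":0,"ry":0,"rz":0}]'; python3 - <<'E'
from h import *
from rig import robot
o=robot.get_obs();print(o)
s=robot.snapshot("wrist");cv2.imwrite("pics/wg.png",s["frame"][:,:,::-1])
E
```

```text
clock: 1.75
ee_pos: [0.4513, -0.1304, 0.3003]
ee_rot: [3.115, 0.411, 0.0]
force: [1.9, -0.3, -0.8]
opening: 0.0911
clock: 2.25
ee_pos: [0.4567, 0.0683, 0.3004]
ee_rot: [-3.113, -0.419, -0.0]
force: [0.1, -0.8, -1.2]
opening: 0.0915
{'clock': 2.25, 'joint_positions': array([ 9.74155924e-02, -1.51612832e-01,  2.10685062e+00,  8.22355280e-04,
        1.18624339e+00,  1.40017317e+00]), 'joint_velocities': array([-0.0974705 , -0.00243832,  0.00620318, -0.0229044 ,  0.00444423,
       -0.10507918]), 'joint_torque': array([  5.31780794, -34.28516865, -48.08585286,   0.34177956,
        -0.11853275,   1.61494385]), 'ee_pos': array([0.45666328, 0.06826613, 0.30035409]), 'ee_rot': array([-3.11273524e+00, -4.19193712e-01, -2.18767756e-04]), 'force': array([ 0.08711012, -0.84074002, -1.21732443]), 'ft_torque': array([-0.03040012,  0.02576321, -0.04200537]), 'opening': 0.09146727995830496}
```

View pics/wg.png

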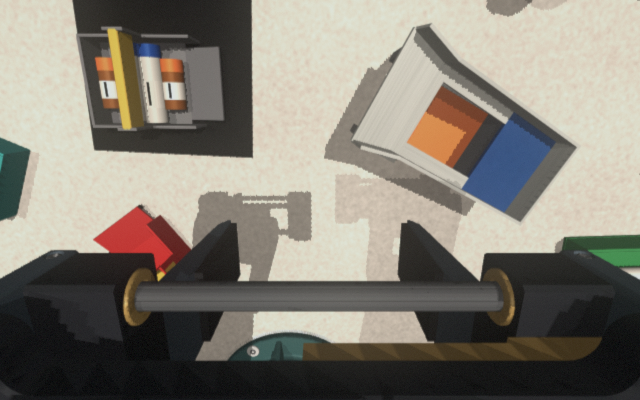

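The wrist view shows the tray at (150,80), with its bar from (120,28) to (130,128), and the grader head edge from (418,27) to (357,140). The opening is at (450,125) and the blue lane at (510,165). I'll enlarge it to get precise corners.

```bash
python3 - <<'E'
import cv2
a=cv2.imread("pics/wg.png")
cv2.imwrite("pics/w1.png",cv2.resize(a[10:150,65:265],None,fx=4,fy=4,interpolation=cv2.INTER_CUBIC))
cv2.imwrite("pics/w2.png",cv2.resize(a[15:225,330:590],None,fx=3,fy=2.8,interpolation=cv2.INTER_CUBIC))
E
```

```text
(no output)
```

View pics/w1.png

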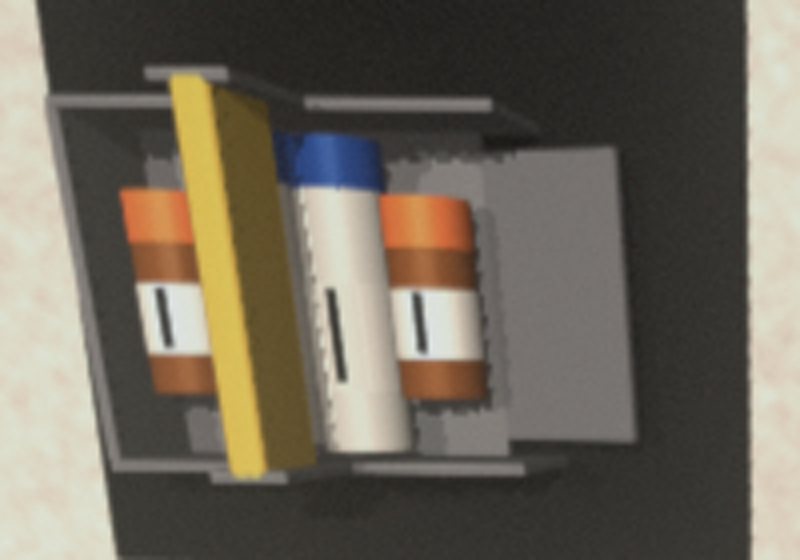

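View pics/w2.png

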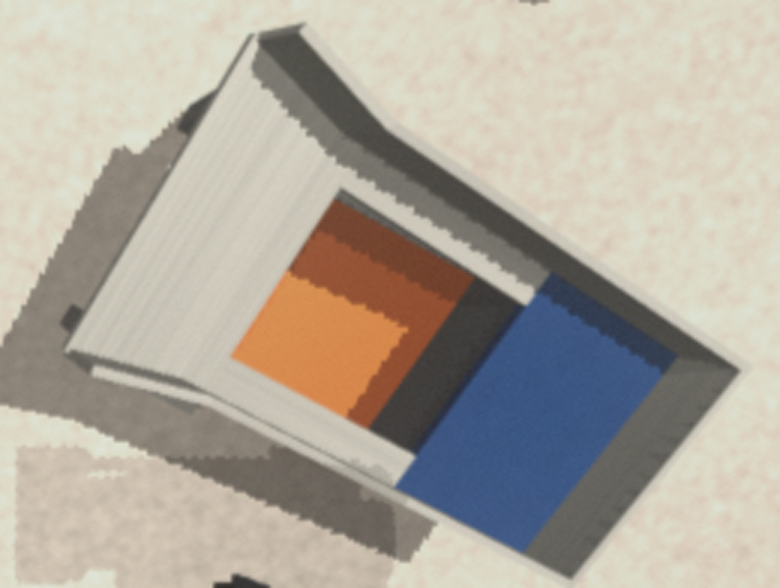

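```bash
cat >> h.py <<'E'
HE=np.array([[-1.01808926e-04,-9.58555505e-01,-2.84905832e-01,8.08088028e-02],[9.99999906e-01,-2.17836691e-04,3.75561437e-04,-1.06927579e-03],[-4.22059426e-04,-2.84905767e-01,9.58555437e-01,-1.99881362e-01],[0,0,0,1]])
def addwrist(n,pos,rv):
    T=np.eye(4);T[:3,:3]=R.from_rotvec(rv).as_matrix();T[:3,3]=pos;T=T@HE
    K[n]=np.array([[328.20458234,0,318.49672895],[0,328.20458234,198.26577939],[0,0,1]]);P[n]=T[:3,3];W[n]=R.from_matrix(T[:3,:3]).as_rotvec()
E
cat > m2.py <<'E'
from h import *
addwrist("w",[0.45666328,0.06826613,0.30035409],[-3.11273524,-.419193712,-2.1877e-4])
def C(p,off,s): return np.array([(p[0]+.5)/s[0]-.5+off[0],(p[1]+.5)/s[1]-.5+off[1]])
a=lambda *p:C(p,(65,10),(4,4)); b=lambda *p:C(p,(330,15),(3,2.8))
np.set_printoptions(precision=4,suppress=True)
t=[("w",a(*p),l) for p,l in [((171,77),[-.006,.058,.087]),((211,77),[.006,.058,.087]),((232,475),[-.006,-.058,.087]),((266,475),[.006,-.058,.087]),((616,147),[.1,.048,.018]),((636,442),[.1,-.048,.018]),((50,97),[-.07,.058,.045]),((112,470),[-.07,-.058,.045])]]
v,r=fit(t,[.49,.32,-1.3],.003);print("tray",v,np.degrees(v[2]));print(r)
bz=lambda x:.125-x*np.tan(np.radians(12))
g=[("w",b(*p),[x,y,bz(x)]) for p,x,y in [((252,38),0,.0625),((66,352),0,-.0625),((343,190),.06,.038),((232,356),.06,-.038),((415,455),.16,-.038),((527,302),.16,.038),((548,272),.16,.0545),((675,357),.24,.0545),((525,551),.24,-.0545)]]
v,r=fit(g,[.56,.02,-1.79]);print("grader",v,np.degrees(v[2]));print(r)
E
python3 m2.py
```

```text
tray [ 0.494   0.3222 -1.318 ] -75.51401377904607
[[-0.765  -2.4595]
 [-0.1089 -2.286 ]
 [-0.0706  2.5536]
 [ 1.2117  2.7008]
 [ 0.4121  0.7824]
 [ 0.2316  0.5167]
 [-1.0195 -0.9984]
 [ 0.2576  0.3542]]
grader [ 0.5668  0.0289 -1.7935] -102.7590579825468
[[-0.8784  1.8744]
 [ 1.0889 -2.5633]
 [-0.9047 -0.6836]
 [-0.5713  0.5549]
 [ 0.4522  0.3269]
 [-0.3476  1.232 ]
 [ 1.0498 -0.4057]
 [ 1.062  -0.9319]
 [-0.7963  0.4568]]
```

```bash
python3 -m inch '[{"jaw":1,"dx":18,"dy":-40,"dz":0,"rx":0,"ry":0,"rz":0.7},{"jaw":1,"dx":18,"dy":-40,"dz":0,"rx":0,"ry":0,"rz":0},{"jaw":1,"dx":18,"dy":-40,"dz":15,"rx":0,"ry":0,"rz":0},{"jaw":1,"dx":18,"dy":-40,"dz":30,"rx":0,"ry":0,"rz":0},{"jaw":1,"dx":17,"dy":-40,"dz":30,"rx":0,"ry":0,"rz":0},{"jaw":1,"dx":12,"dy":-30,"dz":35,"rx":0,"ry":0,"rz":0},{"jaw":1,"dx":2,"dy":-4,"dz":30,"rx":0,"ry":0,"rz":0},{"jaw":1,"dx":0,"dy":0,"dz":0,"rx":0,"ry":0,"rz":0}]'; python3 -m inch '[{"jaw":1,"dx":0,"dy":0,"dz":0,"rx":0,"ry":0,"rz":0}]'; python3 - <<'E'
from h import *
from rig import robot
o=robot.get_obs();print(o["ee_pos"],o["ee_rot"],o["joint_positions"])
s=robot.snapshot("wrist");cv2.imwrite("pics/wt.png",s["frame"][:,:,::-1])
E
```

```text
clock: 3.1
ee_pos: [0.4959, 0.3097, 0.1597]
ee_rot: [3.114, 0.392, -0.01]
force: [-0.1, -0.2, 0.1]
opening: 0.0913
clock: 3.2
ee_pos: [0.498, 0.3101, 0.164]
ee_rot: [3.117, 0.391, -0.001]
force: [0.6, -0.6, 0.0]
opening: 0.0914
[0.49795894 0.31009643 0.16402812] [ 3.11667664e+00  3.90501409e-01 -1.48153345e-03] [ 5.17312647e-01  2.30813358e-01  1.97791828e+00 -1.79780614e-04
  9.33941932e-01  1.83892671e+00]
```

View pics/wt.png

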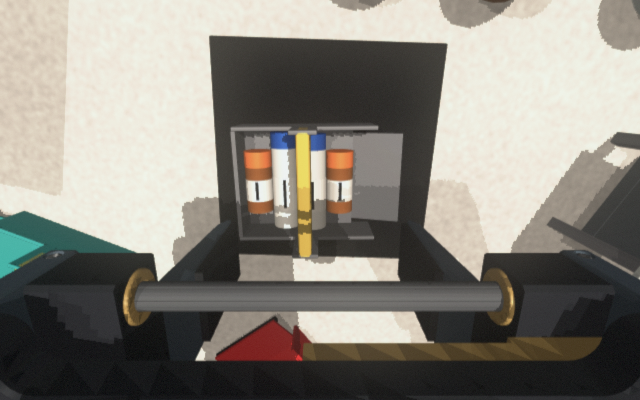

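```bash
python3 - <<'E'
from h import *
from rig import robot
p=[0.49795894,0.31009643,0.16402812];rv=[3.11667664,.390501409,-.00148]
addwrist("w",p,rv);M=R.from_rotvec(rv).as_matrix()
A=ray("w",(304,133),.09);B=ray("w",(305,255),.09);print(A,B,(A+B)/2,np.linalg.norm(A-B),np.degrees(np.arctan2(*(A-B)[[1,0]])),"toolx yaw",np.degrees(np.arctan2(M[1,0],M[0,0])))
print("bar mid in tool mm",M.T@((A+B)/2-p)*1e3, "model",M.T@(np.array([.494,.3215,.09])-p)*1e3)
print([M.T@(ray("w",q,.021)-p)*1e3 for q in((402,134),(400,221))])
E
```

```text
[0.5483837  0.33618252 0.09      ] [0.44135097 0.30943531 0.09      ] [0.49486733 0.32280892 0.09      ] 0.11032415116801654 14.030716297228667 toolx yaw 14.2832099171727
bar mid in tool mm [  0.21457871 -13.11378017  74.02236546] model [ -0.94887312 -12.05931084  74.02398143]
[array([ 47.93448649,  85.08917628, 143.01635018]), array([-47.56253915,  89.79950269, 143.11414625])]
```

```bash
python3 -m inch '[{"jaw":1,"dx":0,"dy":-7,"dz":0,"rx":0,"ry":0,"rz":0},{"jaw":1,"dx":0,"dy":-6,"dz":15,"rx":0,"ry":0,"rz":0},{"jaw":1,"dx":0,"dy":0,"dz":25,"rx":0,"ry":0,"rz":0},{"jaw":1,"dx":0,"dy":0,"dz":25,"rx":0,"ry":0,"rz":0},{"jaw":1,"dx":0,"dy":0,"dz":20,"rx":0,"ry":0,"rz":0},{"jaw":1,"dx":0,"dy":0,"dz":15,"rx":0,"ry":0,"rz":0},{"jaw":1,"dx":0,"dy":0,"dz":6,"rx":0,"ry":0,"rz":0},{"jaw":1,"dx":0,"dy":0,"dz":0,"rx":0,"ry":0,"rz":0}]'; python3 -m inch '[{"jaw":1,"dx":0,"dy":0,"dz":0,"rx":0,"ry":0,"rz":0},{"jaw":1,"dx":0,"dy":0,"dz":0,"rx":0,"ry":0,"rz":0}]'; python3 - <<'E'
from h import *
from rig import robot
o=robot.get_obs();print(o["ee_pos"],o["ee_rot"],o["joint_positions"])
s=robot.snapshot("wrist");cv2.imwrite("pics/wt2.png",s["frame"][:,:,::-1])
E
```

```text
clock: 4.05
ee_pos: [0.4942, 0.3238, 0.0572]
ee_rot: [3.117, 0.392, -0.001]
force: [-0.4, -0.5, -0.1]
opening: 0.0914
clock: 4.25
ee_pos: [0.495, 0.3243, 0.0587]
ee_rot: [-3.116, -0.392, -0.002]
force: [-0.6, -0.7, 0.3]
opening: 0.0914
[0.49497429 0.32427061 0.05865994] [-3.11641157e+00 -3.91909784e-01 -2.16003596e-03] [5.40571837e-01 3.92390456e-01 2.00164332e+00 3.72017469e-05
 7.46044451e-01 1.86114080e+00]
```

View pics/wt2.png

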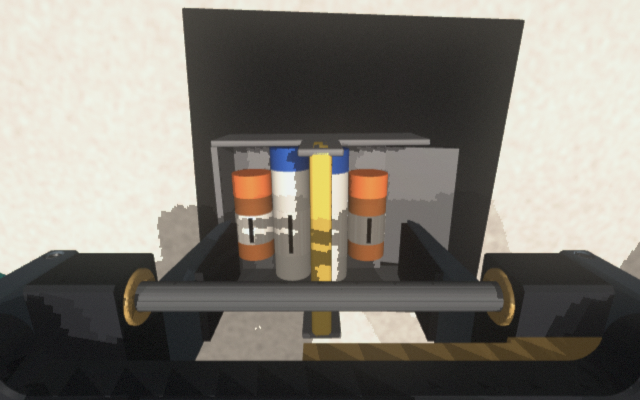

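The bar sits at column 320, centred between the fingers at 235 and 405. I'll go down 3 mm and close.

```bash
python3 -m inch '[{"jaw":1,"dx":0,"dy":0,"dz":3,"rx":0,"ry":0,"rz":0},{"jaw":0.5,"dx":0,"dy":0,"dz":0,"rx":0,"ry":0,"rz":0},{"jaw":0.3,"dx":0,"dy":0,"dz":0,"rx":0,"ry":0,"rz":0},{"jaw":0.2,"dx":0,"dy":0,"dz":0,"rx":0,"ry":0,"rz":0},{"jaw":0.1,"dx":0,"dy":0,"dz":0,"rx":0,"ry":0,"rz":0},{"jaw":0,"dx":0,"dy":0,"dz":0,"rx":0,"ry":0,"rz":0},{"jaw":0,"dx":0,"dy":0,"dz":0,"rx":0,"ry":0,"rz":0},{"jaw":0,"dx":0,"dy":0,"dz":0,"rx":0,"ry":0,"rz":0}]'; python3 -m inch '[{"jaw":0,"dx":0,"dy":0,"dz":0,"rx":0,"ry":0,"rz":0},{"jaw":0,"dx":0,"dy":0,"dz":0,"rx":0,"ry":0,"rz":0},{"jaw":0,"dx":0,"dy":0,"dz":0,"rx":0,"ry":0,"rz":0},{"jaw":0,"dx":0,"dy":0,"dz":0,"rx":0,"ry":0,"rz":0}]'; python3 - <<'E'
from rig import robot
o=robot.get_obs();print(o["ee_pos"],o["ee_rot"],o["force"],o["opening"])
E
```

```text
clock: 5.1
ee_pos: [0.4944, 0.3239, 0.0547]
ee_rot: [-3.117, -0.392, -0.0]
force: [-0.3, 0.0, 0.6]
opening: 0.038
clock: 5.5
ee_pos: [0.4944, 0.3238, 0.0547]
ee_rot: [3.117, 0.392, -0.0]
force: [0.6, -0.3, -0.2]
opening: 0.0113
[0.49439763 0.32382832 0.05470593] [ 3.11691295e+00  3.92211748e-01 -5.23406839e-05] [ 0.62144173 -0.26875699 -0.15910029] 0.011333782541155192
```

```bash
python3 -m inch '[{"jaw":0,"dx":0,"dy":0,"dz":-3,"rx":0,"ry":0,"rz":0},{"jaw":0,"dx":0,"dy":0,"dz":-5,"rx":0,"ry":0,"rz":0},{"jaw":0,"dx":0,"dy":0,"dz":-8,"rx":0,"ry":0,"rz":0},{"jaw":0,"dx":0,"dy":0,"dz":-11,"rx":0,"ry":0,"rz":0},{"jaw":0,"dx":0,"dy":0,"dz":-13,"rx":0,"ry":0,"rz":0},{"jaw":0,"dx":0,"dy":0,"dz":-15,"rx":0,"ry":0,"rz":0},{"jaw":0,"dx":0,"dy":0,"dz":-15,"rx":0,"ry":0,"rz":0},{"jaw":0,"dx":0,"dy":0,"dz":-15,"rx":0,"ry":0,"rz":0}]';  python3 -m inch '[{"jaw":0,"dx":0,"dy":0,"dz":-15,"rx":0,"ry":0,"rz":0},{"jaw":0,"dx":0,"dy":0,"dz":-15,"rx":0,"ry":0,"rz":0},{"jaw":0,"dx":0,"dy":0,"dz":-15,"rx":0,"ry":0,"rz":0},{"jaw":0,"dx":0,"dy":0,"dz":-13,"rx":0,"ry":0,"rz":0},{"jaw":0,"dx":0,"dy":0,"dz":-10,"rx":0,"ry":0,"rz":0},{"jaw":0,"dx":0,"dy":0,"dz":-7,"rx":0,"ry":0,"rz":0},{"jaw":0,"dx":0,"dy":0,"dz":-3,"rx":0,"ry":0,"rz":0},{"jaw":0,"dx":0,"dy":0,"dz":0,"rx":0,"ry":0,"rz":0}]'; python3 - <<'E'
from h import *
from rig import robot
o=robot.get_obs();print(o["ee_pos"],o["ee_rot"],o["force"],o["ft_torque"],o["opening"])
s=robot.snapshot("wrist");cv2.imwrite("pics/wl.png",s["frame"][:,:,::-1])
s=robot.snapshot("scene");cv2.imwrite("pics/sl.png",cv2.resize(s["frame"][100:290,230:480,::-1],None,fx=3,fy=3))
E
```

```text
clock: 6.3
ee_pos: [0.4945, 0.324, 0.1414]
ee_rot: [-3.117, -0.392, -0.001]
force: [0.3, -0.3, -4.4]
opening: 0.0115
clock: 7.1
ee_pos: [0.4944, 0.3239, 0.2178]
ee_rot: [-3.117, -0.392, -0.0]
force: [0.4, -0.8, -4.4]
opening: 0.0121
[0.4943759  0.32392489 0.21780818] [-3.11696504e+00 -3.92177846e-01 -7.46086882e-05] [ 0.37650036 -0.76377921 -4.36618717] [-0.03275397  0.03034425  0.02137243] 0.012130349141742894
```

View pics/wl.png

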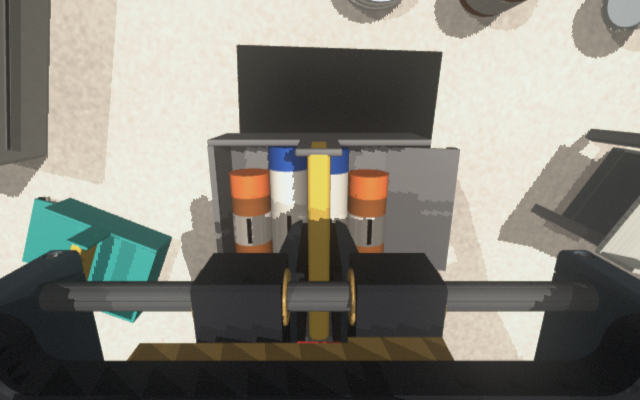

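View pics/sl.png

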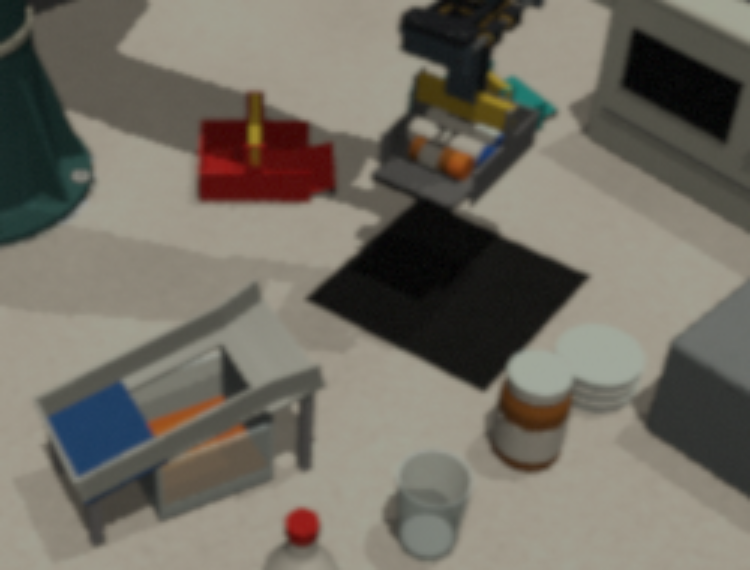

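```bash
python3 -m inch '[{"jaw":0,"dx":1,"dy":5,"dz":0,"rx":0,"ry":0,"rz":0},{"jaw":0,"dx":2,"dy":10,"dz":0,"rx":0,"ry":0,"rz":0},{"jaw":0,"dx":3,"dy":16,"dz":0,"rx":0,"ry":0,"rz":0},{"jaw":0,"dx":3,"dy":22,"dz":0,"rx":0,"ry":0,"rz":0},{"jaw":0,"dx":4,"dy":26,"dz":0,"rx":0,"ry":0,"rz":0},{"jaw":0,"dx":4,"dy":26,"dz":0,"rx":0,"ry":0,"rz":0},{"jaw":0,"dx":4,"dy":26,"dz":0,"rx":0,"ry":0,"rz":0},{"jaw":0,"dx":4,"dy":26,"dz":0,"rx":0,"ry":0,"rz":0}]';  python3 -m inch '[{"jaw":0,"dx":3,"dy":24,"dz":0,"rx":0,"ry":0,"rz":1},{"jaw":0,"dx":3,"dy":20,"dz":0,"rx":0,"ry":0,"rz":2},{"jaw":0,"dx":2,"dy":15,"dz":0,"rx":0,"ry":0,"rz":3.6},{"jaw":0,"dx":1,"dy":10,"dz":0,"rx":0,"ry":0,"rz":4.5},{"jaw":0,"dx":0,"dy":6,"dz":0,"rx":0,"ry":0,"rz":5},{"jaw":0,"dx":0,"dy":0,"dz":0,"rx":0,"ry":0,"rz":5},{"jaw":0,"dx":0,"dy":0,"dz":0,"rx":0,"ry":0,"rz":4},{"jaw":0,"dx":0,"dy":0,"dz":0,"rx":0,"ry":0,"rz":2}]';python3 -m inch '[{"jaw":0,"dx":0,"dy":0,"dz":0,"rx":0,"ry":0,"rz":0},{"jaw":0,"dx":0,"dy":0,"dz":0,"rx":0,"ry":0,"rz":0}]'; python3 - <<'E'
from h import *
from rig import robot
o=robot.get_obs();print(o["ee_pos"],o["ee_rot"],o["force"],o["joint_positions"])
M=R.from_rotvec(o["ee_rot"]).as_matrix();print("y yaw",np.degrees(np.arctan2(M[1,1],M[0,1])))
s=robot.snapshot("wrist");cv2.imwrite("pics/wh.png",s["frame"][:,:,::-1])
s=robot.snapshot("top");cv2.imwrite("pics/th.png",cv2.resize(s["frame"][130:230,270:420,::-1],None,fx=5,fy=5,interpolation=cv2.INTER_CUBIC))
E
```

```text
clock: 8.0
ee_pos: [0.5581, 0.1757, 0.2177]
ee_rot: [3.117, 0.391, 0.0]
force: [0.4, 0.1, -4.4]
opening: 0.0115
clock: 8.8
ee_pos: [0.5815, 0.1052, 0.2176]
ee_rot: [3.121, -0.355, -0.0]
force: [-0.3, 0.1, -4.9]
opening: 0.0114
clock: 9.0
ee_pos: [0.5815, 0.1058, 0.2176]
ee_rot: [3.122, -0.348, -0.0]
force: [0.2, 0.4, -5.4]
opening: 0.0117
[0.58150769 0.10580142 0.21763813] [ 3.12216011e+00 -3.48162886e-01 -1.60786647e-04] [ 0.17470586  0.39788038 -5.41439401] [ 1.40569525e-01  1.71209301e-01  1.93928709e+00 -6.07107383e-05
  1.03121534e+00  1.93350634e+00]
y yaw -102.72592509805911
```

View pics/wh.png

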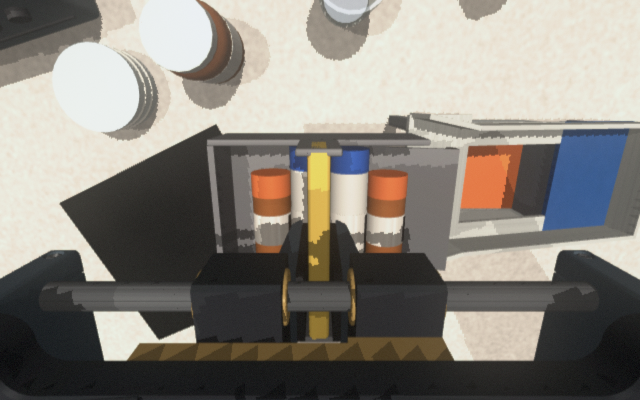

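View pics/th.png

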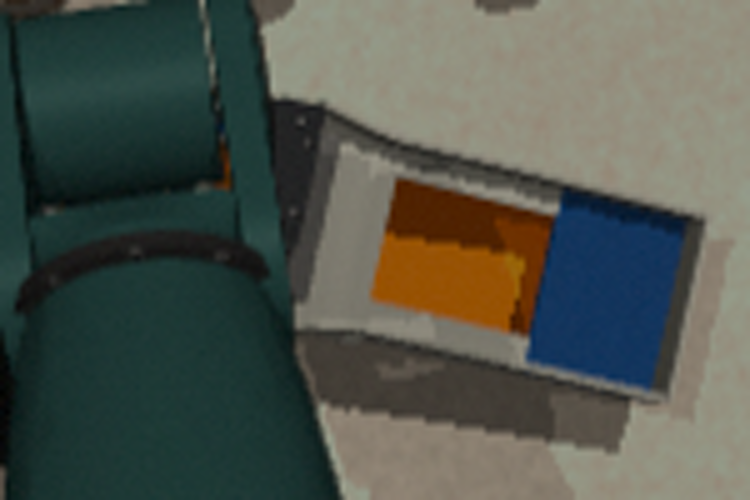

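```bash
python3 - <<'E'
import cv2
a=cv2.imread("pics/wh.png")
cv2.imwrite("pics/wh2.png",cv2.resize(a[100:280,380:640],None,fx=3,fy=3,interpolation=cv2.INTER_CUBIC))
E
```

```text
(no output)
```

View pics/wh2.png

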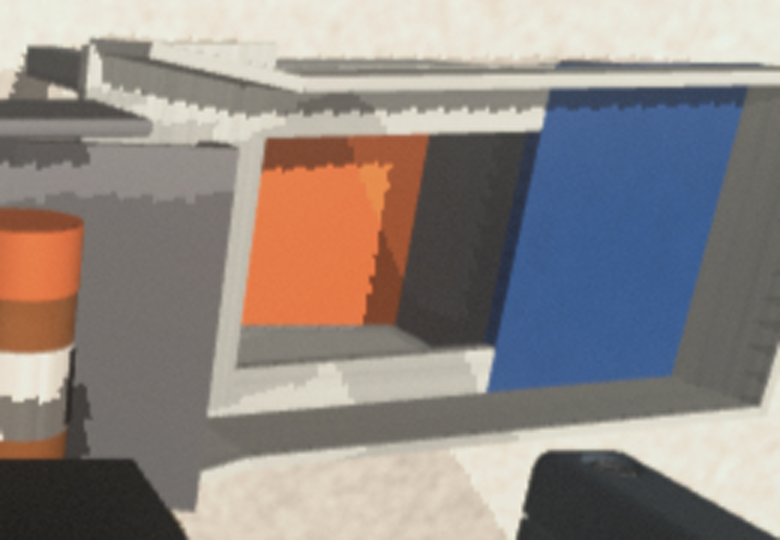

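```bash
python3 - <<'E'
from h import *
np.set_printoptions(precision=4,suppress=True)
p=np.array([.58150769,.10580142,.21763813]);rv=[3.12216011,-.348162886,-.00016]
addwrist("w",p,rv);M=R.from_rotvec(rv).as_matrix()
C=lambda p:np.array([(p[0]+.5)/3-.5+380,(p[1]+.5)/3-.5+100])
bz=lambda x:.125-x*np.tan(np.radians(12))
g=[("w",C(q),[x,y,bz(x)]) for q,x,y in [((267,138),.06,.038),((237,366),.06,-.038),((493,347),.16,-.038),((488,392),.16,-.0545),((747,87),.24,.0545),((672,376),.24,-.0545)]]
v,r=fit(g,[.567,.028,-1.79]);print("grader",v,np.degrees(v[2]));print(r)
zt=p[2]-.0517+.018
t=[ray("w",C(q),zt) for q in((238,147),(197,510))];print("tip tool mm",[M.T@(a-p)*1e3 for a in t])
Rg=R.from_euler('z',v[2]);G=np.array([v[0],v[1],0])
for a in t+[p]: print("in grader",Rg.inv().apply(a-G)*1e3)
E
```

```text
grader [ 0.568   0.0288 -1.8044] -103.38594846458054
[[ 0.3949 -0.1956]
 [-0.4926  0.727 ]
 [ 0.5349  0.8989]
 [-1.0015  0.4411]
 [ 1.4303 -2.2293]
 [-1.0021  0.7525]]
tip tool mm [array([48.1325, 98.8805, 33.7045]), array([-47.7863,  99.7224,  33.7135])]
in grader [ 20.2752  44.6252 183.9381]
in grader [ 22.2219 -51.2776 183.9381]
in grader [-78.0474  -4.6401 217.6381]
```

```bash
python3 -m inch '[{"jaw":0,"dx":1.5,"dy":-0.5,"dz":4,"rx":0,"ry":0,"rz":0.4},{"jaw":0,"dx":2,"dy":-0.5,"dz":7,"rx":0,"ry":0,"rz":0},{"jaw":0,"dx":0,"dy":0,"dz":9,"rx":0,"ry":0,"rz":0},{"jaw":0,"dx":0,"dy":0,"dz":8,"rx":0,"ry":0,"rz":0},{"jaw":0,"dx":0,"dy":0,"dz":6,"rx":1,"ry":0,"rz":0},{"jaw":0,"dx":0,"dy":0,"dz":4,"rx":1,"ry":0,"rz":0},{"jaw":0,"dx":0,"dy":0,"dz":2,"rx":1,"ry":0,"rz":0},{"jaw":0,"dx":0,"dy":0,"dz":0,"rx":0,"ry":0,"rz":0}]'; python3 -m inch '[{"jaw":0,"dx":0,"dy":0,"dz":1,"rx":0,"ry":0,"rz":0},{"jaw":0,"dx":0,"dy":0,"dz":0.5,"rx":0,"ry":0,"rz":0},{"jaw":0,"dx":0,"dy":0,"dz":0,"rx":0,"ry":0,"rz":0}]'
```

```text
clock: 9.9
ee_pos: [0.585, 0.1065, 0.1775]
ee_rot: [-3.068, 0.355, -0.009]
force: [0.8, 0.2, -4.7]
opening: 0.0117
clock: 10.2
ee_pos: [0.5852, 0.1071, 0.1763]
ee_rot: [-3.069, 0.354, -0.01]
force: [0.0, 0.2, -4.9]
opening: 0.0114
```

```bash
python3 -m inch '[{"jaw":0,"dx":0,"dy":0,"dz":1,"rx":0,"ry":0,"rz":0},{"jaw":0,"dx":0,"dy":0,"dz":0,"rx":0,"ry":0,"rz":0}]';python3 - <<'E'
from h import *
from rig import robot
s=robot.snapshot("wrist");cv2.imwrite("pics/wi.png",s["frame"][:,:,::-1])
s=robot.snapshot("scene");cv2.imwrite("pics/si.png",cv2.resize(s["frame"][130:290,230:430,::-1],None,fx=3.7,fy=3.7,interpolation=cv2.INTER_CUBIC))
E
```

```text
clock: 10.4
ee_pos: [0.5851, 0.1071, 0.1751]
ee_rot: [-3.069, 0.354, -0.009]
force: [-0.1, -0.2, -5.1]
opening: 0.0118
```

View pics/wi.png

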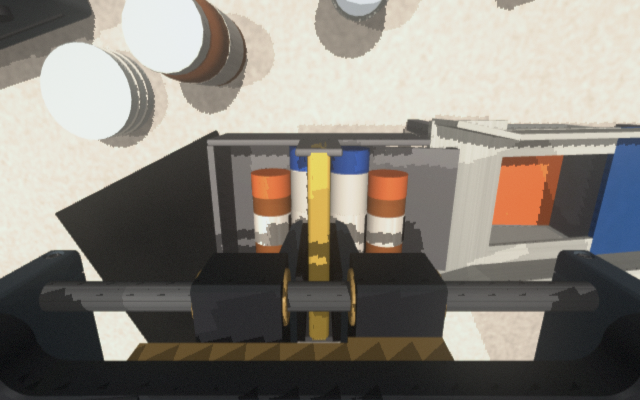

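View pics/si.png

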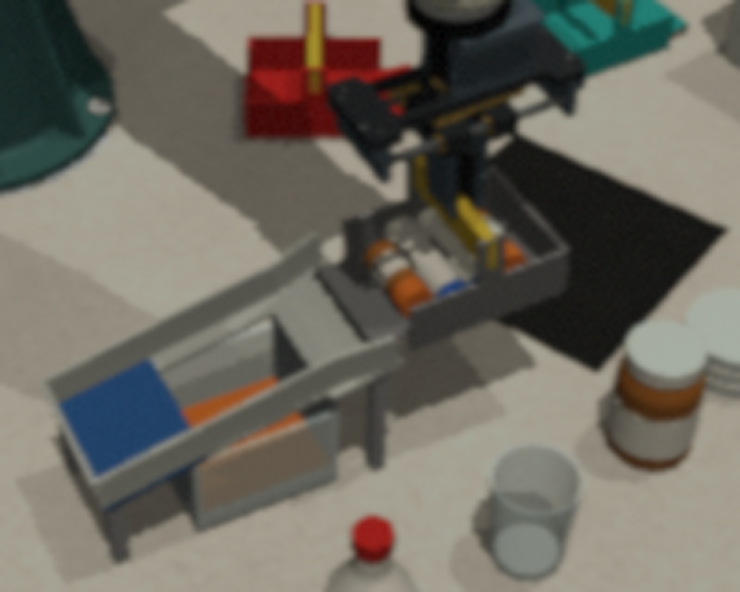

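The nose is between the walls, just above the head board. I'll lower it in fine steps and watch the force.

```bash
python3 -m inch '[{"jaw":0,"dx":0,"dy":0,"dz":1,"rx":0,"ry":0,"rz":0},{"jaw":0,"dx":0,"dy":0,"dz":0,"rx":0,"ry":0,"rz":0}]'; python3 -m inch '[{"jaw":0,"dx":0,"dy":0,"dz":1,"rx":0,"ry":0,"rz":0},{"jaw":0,"dx":0,"dy":0,"dz":0,"rx":0,"ry":0,"rz":0}]';python3 -m inch '[{"jaw":0,"dx":0,"dy":0,"dz":0.6,"rx":0,"ry":0,"rz":0},{"jaw":0,"dx":0,"dy":0,"dz":0,"rx":0,"ry":0,"rz":0}]'
```

```text
clock: 10.7
ee_pos: [0.5851, 0.1071, 0.1741]
ee_rot: [-3.069, 0.354, -0.009]
force: [-0.2, 0.8, -5.1]
opening: 0.0115
clock: 10.9
ee_pos: [0.5851, 0.1072, 0.1731]
ee_rot: [-3.069, 0.354, -0.009]
force: [-0.5, -0.3, -4.3]
opening: 0.0117
clock: 11.1
ee_pos: [0.5852, 0.1072, 0.1725]
ee_rot: [-3.069, 0.354, -0.009]
force: [0.3, 1.0, -4.3]
opening: 0.0118
```

```bash
python3 -m inch '[{"jaw":0,"dx":0,"dy":0,"dz":0.5,"rx":0,"ry":0,"rz":0},{"jaw":0,"dx":0,"dy":0,"dz":0,"rx":0,"ry":0,"rz":0}]'; python3 -m inch '[{"jaw":0,"dx":0,"dy":0,"dz":0.5,"rx":0,"ry":0,"rz":0},{"jaw":0,"dx":0,"dy":0,"dz":0,"rx":0,"ry":0,"rz":0}]'
```

```text
clock: 11.3
ee_pos: [0.5852, 0.1072, 0.1721]
ee_rot: [-3.069, 0.354, -0.009]
force: [0.4, 0.2, -4.0]
opening: 0.0116
clock: 11.5
ee_pos: [0.5852, 0.1072, 0.1716]
ee_rot: [-3.069, 0.354, -0.009]
force: [-1.5, -0.3, -4.5]
opening: 0.0115
```

```bash
python3 -m inch '[{"jaw":0,"dx":0,"dy":0,"dz":0.5,"rx":0,"ry":0,"rz":0},{"jaw":0,"dx":0,"dy":0,"dz":0,"rx":0,"ry":0,"rz":0}]'; python3 -m inch '[{"jaw":0,"dx":0,"dy":0,"dz":0.5,"rx":0,"ry":0,"rz":0},{"jaw":0,"dx":0,"dy":0,"dz":0,"rx":0,"ry":0,"rz":0}]'
```

```text
clock: 11.7
ee_pos: [0.5853, 0.1073, 0.1712]
ee_rot: [-3.069, 0.354, -0.01]
force: [-0.3, -0.0, -3.2]
opening: 0.0114
clock: 11.9
ee_pos: [0.5853, 0.1073, 0.1707]
ee_rot: [-3.069, 0.354, -0.01]
force: [0.5, 0.7, -1.8]
opening: 0.012
```

```bash
python3 - <<'E'
from rig import robot
for i in range(3):
    o=robot.get_obs();print(o["force"],o["ft_torque"])
E
```

```text
[ 0.54412598  0.65895757 -1.78022276] [-0.13704513  0.02402021  0.02872139]
[ 0.54412598  0.65895757 -1.78022276] [-0.13704513  0.02402021  0.02872139]
[ 0.54412598  0.65895757 -1.78022276] [-0.13704513  0.02402021  0.02872139]
```

Contact is at TCP z ≈ 0.1715, as predicted. I'll press a little more, then tip about the nose. Per 2° that is dy 1.5, dz −3.36, rx 2.

```bash
python3 -m inch '[{"jaw":0,"dx":0,"dy":0,"dz":0.6,"rx":0,"ry":0,"rz":0},{"jaw":0,"dx":0,"dy":0,"dz":0,"rx":0,"ry":0,"rz":0}]'; python3 -m inch '[{"jaw":0,"dx":0,"dy":0.75,"dz":-1.68,"rx":1,"ry":0,"rz":0},{"jaw":0,"dx":0,"dy":0.75,"dz":-1.68,"rx":1,"ry":0,"rz":0},{"jaw":0,"dx":0,"dy":0.75,"dz":-1.68,"rx":1,"ry":0,"rz":0},{"jaw":0,"dx":0,"dy":0.75,"dz":-1.68,"rx":1,"ry":0,"rz":0},{"jaw":0,"dx":0,"dy":0,"dz":0,"rx":0,"ry":0,"rz":0}]'
```

```text
clock: 12.1
ee_pos: [0.5853, 0.1074, 0.1701]
ee_rot: [-3.069, 0.354, -0.01]
force: [0.2, 0.3, -0.7]
opening: 0.0118
clock: 12.6
ee_pos: [0.5844, 0.1034, 0.1767]
ee_rot: [-2.999, 0.347, -0.022]
force: [-0.3, 0.7, -1.7]
opening: 0.0117
```

```bash
python3 -m inch '[{"jaw":0,"dx":0,"dy":0.75,"dz":-1.3,"rx":1,"ry":0,"rz":0},{"jaw":0,"dx":0,"dy":0.75,"dz":-1.3,"rx":1,"ry":0,"rz":0},{"jaw":0,"dx":0,"dy":0.75,"dz":-1.68,"rx":1,"ry":0,"rz":0},{"jaw":0,"dx":0,"dy":0.75,"dz":-1.68,"rx":1,"ry":0,"rz":0},{"jaw":0,"dx":0,"dy":0.75,"dz":-1.68,"rx":1,"ry":0,"rz":0},{"jaw":0,"dx":0,"dy":0.75,"dz":-1.68,"rx":1,"ry":0,"rz":0},{"jaw":0,"dx":0,"dy":0,"dz":0,"rx":0,"ry":0,"rz":0}]';python3 - <<'E'
from h import *
from rig import robot
o=robot.get_obs();M=R.from_rotvec(o["ee_rot"]).as_matrix();print(o["force"],"tilt",np.degrees(np.arcsin(-M[2,1])),"yaw",np.degrees(np.arctan2(M[1,1],M[0,1])),"nose",o["ee_pos"]+M@[0,.097,.0412],o["joint_positions"])
E
```

```text
clock: 13.3
ee_pos: [0.5831, 0.0976, 0.1851]
ee_rot: [-2.896, 0.335, -0.038]
force: [1.3, 0.5, 0.3]
opening: 0.0117
[1.30635873 0.46235877 0.3187233 ] tilt 13.052126335122347 yaw -103.19302157763912 nose [0.56361816 0.0146951  0.12304586] [0.01578094 0.18419047 2.00710673 0.28038472 0.91313414 1.64887748]
```

```bash
python3 -m inch '[{"jaw":0,"dx":0,"dy":1.5,"dz":-3.3,"rx":2,"ry":0,"rz":0},{"jaw":0,"dx":0,"dy":1.5,"dz":-3.3,"rx":2,"ry":0,"rz":0},{"jaw":0,"dx":0,"dy":1.5,"dz":-3.3,"rx":2,"ry":0,"rz":0},{"jaw":0,"dx":0,"dy":1.5,"dz":-3.3,"rx":2,"ry":0,"rz":0}]';python3 - <<'E'
from h import *
from rig import robot
o=robot.get_obs();M=R.from_rotvec(o["ee_rot"]).as_matrix();print(o["force"],"tilt",np.degrees(np.arcsin(-M[2,1])),"nose",o["ee_pos"]+M@[0,.097,.0412])
s=robot.snapshot("scene");cv2.imwrite("pics/sj.png",cv2.resize(s["frame"][130:290,230:430,::-1],None,fx=3.7,fy=3.7,interpolation=cv2.INTER_CUBIC))
E
```

```text
clock: 13.7
ee_pos: [0.5809, 0.0889, 0.1961]
ee_rot: [-2.757, 0.318, -0.059]
force: [-0.6, 0.0, 0.4]
opening: 0.0119
[-0.57612978  0.03506747  0.44782955] tilt 21.08230504570024 nose [0.56372806 0.01519621 0.12280819]
```

View pics/sj.png

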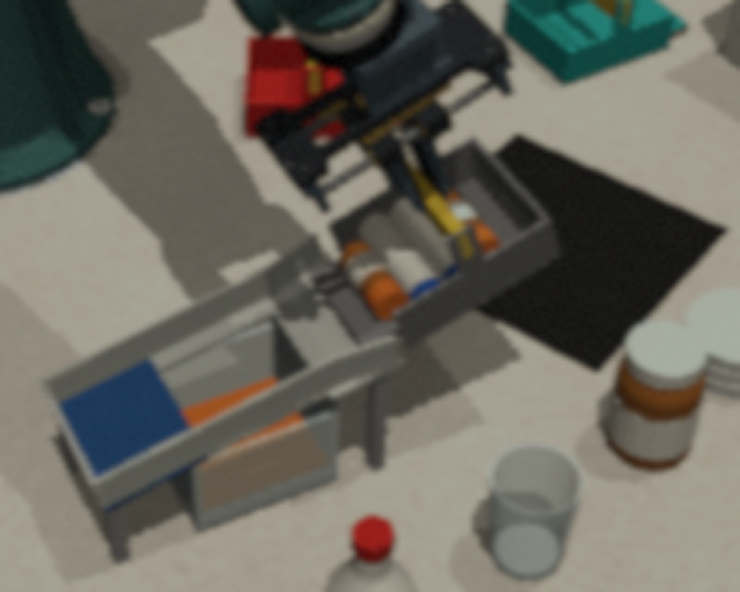

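```bash
python3 -m inch '[{"jaw":0,"dx":0,"dy":0.75,"dz":-1.68,"rx":1,"ry":0,"rz":0},{"jaw":0,"dx":0,"dy":0.75,"dz":-1.68,"rx":1,"ry":0,"rz":0},{"jaw":0,"dx":0,"dy":0,"dz":0,"rx":0,"ry":0,"rz":0},{"jaw":0,"dx":0,"dy":0,"dz":0,"rx":0,"ry":0,"rz":0},{"jaw":0,"dx":0,"dy":0,"dz":0,"rx":0,"ry":0,"rz":0}]';python3 - <<'E'
from h import *
from rig import robot
o=robot.get_obs();M=R.from_rotvec(o["ee_rot"]).as_matrix();print(o["force"],"tilt",np.degrees(np.arcsin(-M[2,1])),"nose",o["ee_pos"]+M@[0,.097,.0412])
s=robot.snapshot("scene");cv2.imwrite("pics/sk.png",cv2.resize(s["frame"][130:290,230:430,::-1],None,fx=3.7,fy=3.7,interpolation=cv2.INTER_CUBIC))
E
```

```text
clock: 14.25
ee_pos: [0.5803, 0.0864, 0.1985]
ee_rot: [-2.725, 0.314, -0.064]
force: [-0.1, -1.0, 0.5]
opening: 0.0118
[-0.10536325 -0.96608198  0.49565179] tilt 22.971953246562272 nose [0.56366993 0.01508981 0.12267232]
```

View pics/sk.png

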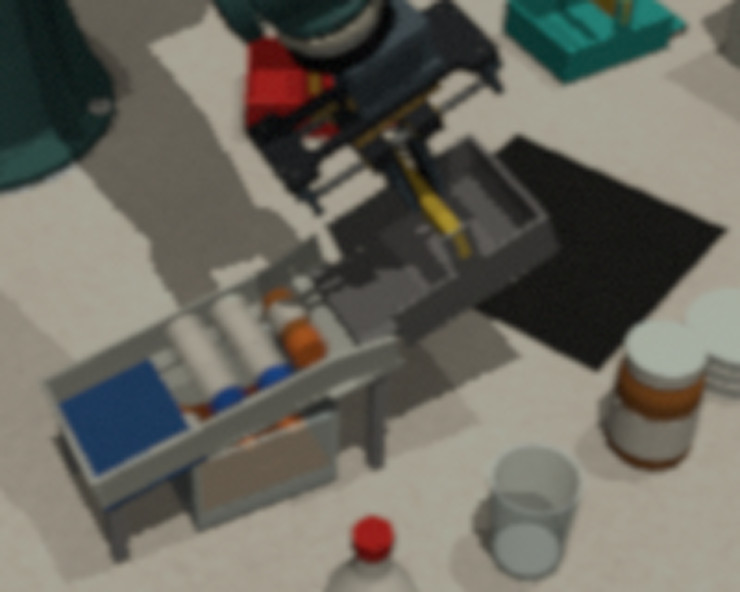

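The tray is empty and the tubes are in order on the grader. I'll hold with the nose resting until they settle.

```bash
python3 -m inch '[{"jaw":0,"dx":0,"dy":0,"dz":0.4,"rx":0,"ry":0,"rz":0},{"jaw":0,"dx":0,"dy":0,"dz":0,"rx":0,"ry":0,"rz":0},{"jaw":0,"dx":0,"dy":0,"dz":0,"rx":0,"ry":0,"rz":0},{"jaw":0,"dx":0,"dy":0,"dz":0,"rx":0,"ry":0,"rz":0},{"jaw":0,"dx":0,"dy":0,"dz":0,"rx":0,"ry":0,"rz":0},{"jaw":0,"dx":0,"dy":0,"dz":0,"rx":0,"ry":0,"rz":0},{"jaw":0,"dx":0,"dy":0,"dz":0,"rx":0,"ry":0,"rz":0},{"jaw":0,"dx":0,"dy":0,"dz":0,"rx":0,"ry":0,"rz":0}]';python3 - <<'E'
from h import *
from rig import robot
s=robot.snapshot("scene");cv2.imwrite("pics/sm.png",cv2.resize(s["frame"][130:290,230:430,::-1],None,fx=3.7,fy=3.7,interpolation=cv2.INTER_CUBIC))
s=robot.snapshot("top");cv2.imwrite("pics/tm.png",cv2.resize(s["frame"][130:230,270:420,::-1],None,fx=5,fy=5,interpolation=cv2.INTER_CUBIC))
E
```

```text
clock: 15.1
ee_pos: [0.5805, 0.0866, 0.1983]
ee_rot: [-2.724, 0.314, -0.064]
force: [0.6, 1.6, 4.7]
opening: 0.0116
```

View pics/sm.png

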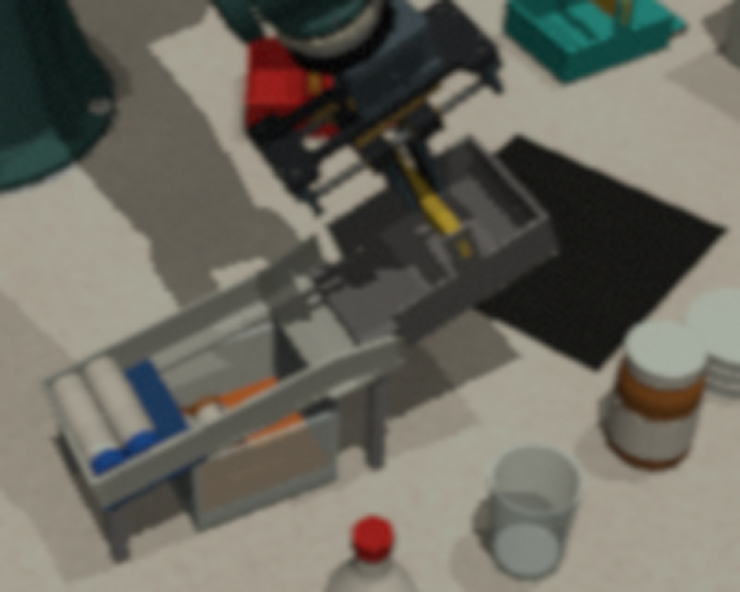

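View pics/tm.png

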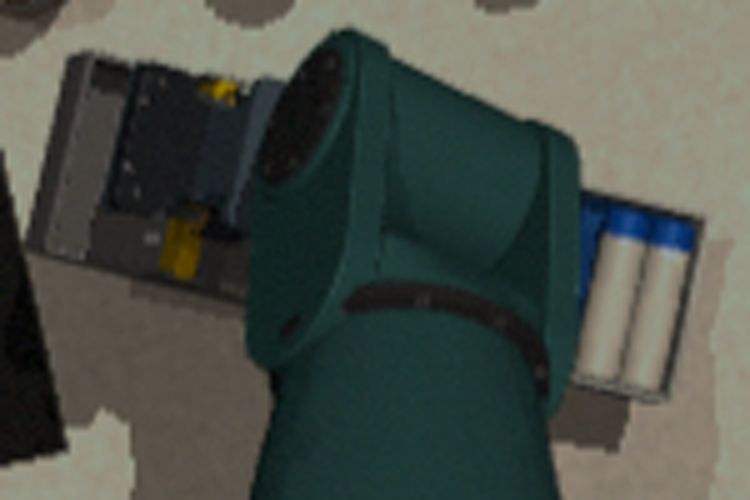

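The two long tubes lie in the blue lane and the opening is clear. Now I'll lift off, level the tray and carry it back.

```bash
python3 -m inch '[{"jaw":0,"dx":0,"dy":-2,"dz":-4.6,"rx":0,"ry":0,"rz":0},{"jaw":0,"dx":0,"dy":-4,"dz":-9.2,"rx":0,"ry":0,"rz":0},{"jaw":0,"dx":0,"dy":-6,"dz":-13.8,"rx":0,"ry":0,"rz":0},{"jaw":0,"dx":0,"dy":-6,"dz":-13.8,"rx":0,"ry":0,"rz":0},{"jaw":0,"dx":0,"dy":0,"dz":0,"rx":-3,"ry":0,"rz":0},{"jaw":0,"dx":0,"dy":0,"dz":0,"rx":-5,"ry":0,"rz":0},{"jaw":0,"dx":0,"dy":0,"dz":0,"rx":-5,"ry":0,"rz":0},{"jaw":0,"dx":0,"dy":0,"dz":0,"rx":-5,"ry":0,"rz":0}]';python3 -m inch '[{"jaw":0,"dx":0,"dy":0,"dz":0,"rx":-4,"ry":0,"rz":0},{"jaw":0,"dx":0,"dy":0,"dz":0,"rx":-1,"ry":0,"rz":0},{"jaw":0,"dx":0,"dy":0,"dz":0,"rx":0,"ry":0,"rz":0},{"jaw":0,"dx":0,"dy":0,"dz":0,"rx":0,"ry":0,"rz":0}]';python3 - <<'E'
from h import *
from rig import robot
o=robot.get_obs();r=R.from_rotvec(o["ee_rot"]);M=r.as_matrix();print(o["ee_pos"],o["force"])
T=R.from_rotvec([3.1169,.3922,0]);print("turn",np.degrees((r.inv()*T).as_rotvec()),"shift",M.T@(np.array([.4944,.3238,o["ee_pos"][2]])-o["ee_pos"])*1e3)
E
```

```text
clock: 16.0
ee_pos: [0.581, 0.0866, 0.2452]
ee_rot: [-3.038, 0.352, -0.019]
force: [-0.5, -0.9, -1.3]
opening: 0.0113
clock: 16.4
ee_pos: [0.5804, 0.0867, 0.2436]
ee_rot: [-3.119, 0.36, -0.0]
force: [-0.7, 0.6, -2.4]
opening: 0.0113
[0.58037121 0.08672041 0.24356522] [-0.71832677  0.64998981 -2.44319405]
turn [-9.50448062e-02 -1.84594688e-02 -2.75240948e+01] shift [-137.76487066 -211.23093223    0.33615305]
```

```bash
python3 -m inch '[{"jaw":0,"dx":-6,"dy":-10,"dz":0,"rx":0,"ry":0,"rz":0},{"jaw":0,"dx":-13,"dy":-20,"dz":0,"rx":0,"ry":0,"rz":0},{"jaw":0,"dx":-20,"dy":-30,"dz":0,"rx":0,"ry":0,"rz":0},{"jaw":0,"dx":-21,"dy":-32,"dz":0,"rx":0,"ry":0,"rz":0},{"jaw":0,"dx":-21,"dy":-32,"dz":0,"rx":0,"ry":0,"rz":0},{"jaw":0,"dx":-21,"dy":-32,"dz":0,"rx":0,"ry":0,"rz":0},{"jaw":0,"dx":-18,"dy":-28,"dz":0,"rx":0,"ry":0,"rz":0},{"jaw":0,"dx":-12,"dy":-18,"dz":0,"rx":0,"ry":0,"rz":0}]';python3 -m inch '[{"jaw":0,"dx":-6,"dy":-9,"dz":0,"rx":0,"ry":0,"rz":0},{"jaw":0,"dx":0,"dy":0,"dz":0,"rx":0,"ry":0,"rz":-4},{"jaw":0,"dx":0,"dy":0,"dz":0,"rx":0,"ry":0,"rz":-7},{"jaw":0,"dx":0,"dy":0,"dz":0,"rx":0,"ry":0,"rz":-7},{"jaw":0,"dx":0,"dy":0,"dz":0,"rx":0,"ry":0,"rz":-6},{"jaw":0,"dx":0,"dy":0,"dz":0,"rx":0,"ry":0,"rz":-3.5},{"jaw":0,"dx":0,"dy":0,"dz":0,"rx":0,"ry":0,"rz":0},{"jaw":0,"dx":0,"dy":0,"dz":0,"rx":0,"ry":0,"rz":0}]';python3 - <<'E'
from h import *
from rig import robot
o=robot.get_obs();r=R.from_rotvec(o["ee_rot"]);M=r.as_matrix();print(o["ee_pos"],o["force"])
T=R.from_rotvec([3.1169,.3922,0]);print("turn",np.degrees((r.inv()*T).as_rotvec()),"shift",M.T@(np.array([.4944,.3238,.0547])-o["ee_pos"])*1e3)
s=robot.snapshot("wrist");cv2.imwrite("pics/wb.png",s["frame"][:,:,::-1])
s=robot.snapshot("top");cv2.imwrite("pics/tb.png",cv2.resize(s["frame"][90:230,180:420,::-1],None,fx=3.3,fy=3.3,interpolation=cv2.INTER_CUBIC))
E
```

```text
clock: 17.2
ee_pos: [0.4967, 0.3156, 0.2434]
ee_rot: [-3.12, 0.359, 0.001]
force: [-0.0, -0.1, -0.9]
opening: 0.012
clock: 18.0
ee_pos: [0.4942, 0.3234, 0.2433]
ee_rot: [-3.117, -0.388, 0.0]
force: [-0.1, 1.5, -1.3]
opening: 0.012
[0.4941702  0.32340024 0.24329006] [-0.11407356  1.48253662 -1.26197215]
turn [-0.01733333  0.00382729 -0.15663406] shift [  0.33607423  -0.29560407 188.59009519]
```

View pics/wb.png

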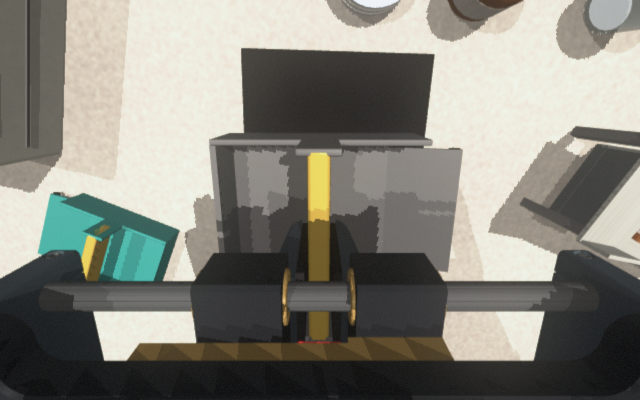

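View pics/tb.png

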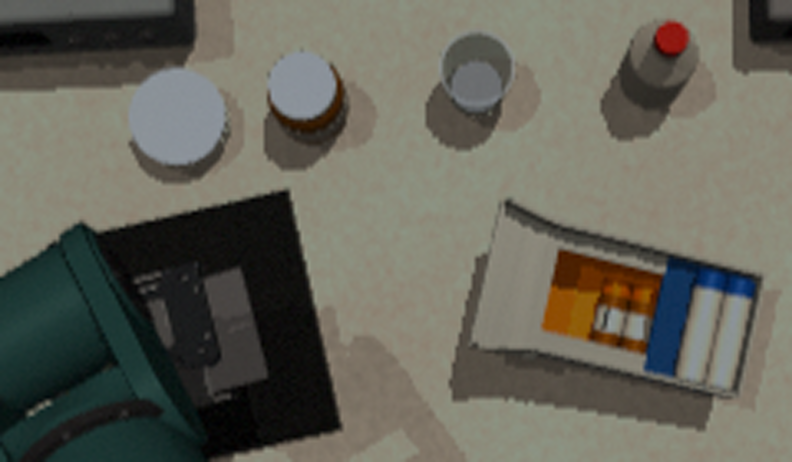

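The top view confirms both short tubes in the orange bin and both long ones in the blue lane. The tray is empty and above the mat, so I'll lower it.

```bash
python3 -m inch '[{"jaw":0,"dx":0,"dy":0,"dz":10,"rx":0,"ry":0,"rz":0},{"jaw":0,"dx":0,"dy":0,"dz":22,"rx":0,"ry":0,"rz":0},{"jaw":0,"dx":0,"dy":0,"dz":30,"rx":0,"ry":0,"rz":0},{"jaw":0,"dx":0,"dy":0,"dz":35,"rx":0,"ry":0,"rz":0},{"jaw":0,"dx":0,"dy":0,"dz":35,"rx":0,"ry":0,"rz":0},{"jaw":0,"dx":0,"dy":0,"dz":26,"rx":0,"ry":0,"rz":0},{"jaw":0,"dx":0,"dy":0,"dz":16,"rx":0,"ry":0,"rz":0},{"jaw":0,"dx":0,"dy":0,"dz":7,"rx":0,"ry":0,"rz":0}]';python3 -m inch '[{"jaw":0,"dx":0,"dy":0,"dz":3,"rx":0,"ry":0,"rz":0},{"jaw":0,"dx":0,"dy":0,"dz":1,"rx":0,"ry":0,"rz":0},{"jaw":0,"dx":0,"dy":0,"dz":0,"rx":0,"ry":0,"rz":0}]'
```

```text
clock: 18.9
ee_pos: [0.4934, 0.3233, 0.0606]
ee_rot: [3.116, 0.391, -0.003]
force: [-1.4, -0.7, -0.6]
opening: 0.0118
clock: 19.2
ee_pos: [0.4947, 0.3241, 0.0593]
ee_rot: [-3.116, -0.392, -0.002]
force: [0.2, 0.3, -2.1]
opening: 0.0116
```

```bash
python3 -m inch '[{"jaw":0,"dx":0,"dy":0,"dz":2,"rx":0,"ry":0,"rz":0},{"jaw":0,"dx":0,"dy":0,"dz":1,"rx":0,"ry":0,"rz":0},{"jaw":0,"dx":0,"dy":0,"dz":0,"rx":0,"ry":0,"rz":0}]';python3 -m inch '[{"jaw":0,"dx":0,"dy":0,"dz":0.7,"rx":0,"ry":0,"rz":0},{"jaw":0,"dx":0,"dy":0,"dz":0,"rx":0,"ry":0,"rz":0}]';python3 -m inch '[{"jaw":0,"dx":0,"dy":0,"dz":0.7,"rx":0,"ry":0,"rz":0},{"jaw":0,"dx":0,"dy":0,"dz":0,"rx":0,"ry":0,"rz":0}]'
```

```text
clock: 19.5
ee_pos: [0.4944, 0.3239, 0.0556]
ee_rot: [-3.117, -0.392, -0.001]
force: [0.2, -0.3, 0.1]
opening: 0.0117
clock: 19.7
ee_pos: [0.4945, 0.3238, 0.055]
ee_rot: [-3.117, -0.392, -0.001]
force: [1.2, -3.0, 5.4]
opening: 0.0115
clock: 19.9
ee_pos: [0.4946, 0.3238, 0.0547]
ee_rot: [3.117, 0.392, 0.001]
force: [-1.6, -5.7, 13.8]
opening: 0.0117
```

```bash
python3 -m inch '[{"jaw":0,"dx":0,"dy":0,"dz":-0.8,"rx":0,"ry":0,"rz":0},{"jaw":0.15,"dx":0,"dy":0,"dz":0,"rx":0,"ry":0,"rz":0},{"jaw":0.4,"dx":0,"dy":0,"dz":0,"rx":0,"ry":0,"rz":0},{"jaw":0.8,"dx":0,"dy":0,"dz":0,"rx":0,"ry":0,"rz":0},{"jaw":1,"dx":0,"dy":0,"dz":0,"rx":0,"ry":0,"rz":0},{"jaw":1,"dx":0,"dy":0,"dz":0,"rx":0,"ry":0,"rz":0},{"jaw":1,"dx":0,"dy":0,"dz":0,"rx":0,"ry":0,"rz":0},{"jaw":1,"dx":0,"dy":0,"dz":0,"rx":0,"ry":0,"rz":0}]'; python3 -m inch '[{"jaw":1,"dx":0,"dy":0,"dz":0,"rx":0,"ry":0,"rz":0},{"jaw":1,"dx":0,"dy":0,"dz":-4,"rx":0,"ry":0,"rz":0},{"jaw":1,"dx":0,"dy":0,"dz":-10,"rx":0,"ry":0,"rz":0},{"jaw":1,"dx":0,"dy":0,"dz":-20,"rx":0,"ry":0,"rz":0},{"jaw":1,"dx":0,"dy":0,"dz":-30,"rx":0,"ry":0,"rz":0},{"jaw":1,"dx":0,"dy":0,"dz":-40,"rx":0,"ry":0,"rz":0},{"jaw":1,"dx":0,"dy":0,"dz":-30,"rx":0,"ry":0,"rz":0},{"jaw":1,"dx":0,"dy":0,"dz":-10,"rx":0,"ry":0,"rz":0}]';python3 -m inch '[{"jaw":1,"dx":0,"dy":0,"dz":0,"rx":0,"ry":0,"rz":0},{"jaw":1,"dx":0,"dy":0,"dz":0,"rx":0,"ry":0,"rz":0}]'; python3 - <<'E'
from h import *
from rig import robot
s=robot.snapshot("wrist");cv2.imwrite("pics/we.png",s["frame"][:,:,::-1])
s=robot.snapshot("scene");cv2.imwrite("pics/se.png",cv2.resize(s["frame"][100:290,230:480,::-1],None,fx=3,fy=3,interpolation=cv2.INTER_CUBIC))
E
```

```text
clock: 20.7
ee_pos: [0.4941, 0.3238, 0.0547]
ee_rot: [-3.117, -0.392, 0.0]
force: [-1.0, -0.3, 0.0]
opening: 0.0589
clock: 21.5
ee_pos: [0.4955, 0.3246, 0.2029]
ee_rot: [-3.115, -0.392, -0.007]
force: [0.1, 0.3, -1.0]
opening: 0.0913
clock: 21.7
ee_pos: [0.4936, 0.3234, 0.1978]
ee_rot: [3.117, 0.392, -0.001]
force: [-0.5, -0.3, -0.7]
opening: 0.0912
```

View pics/we.png

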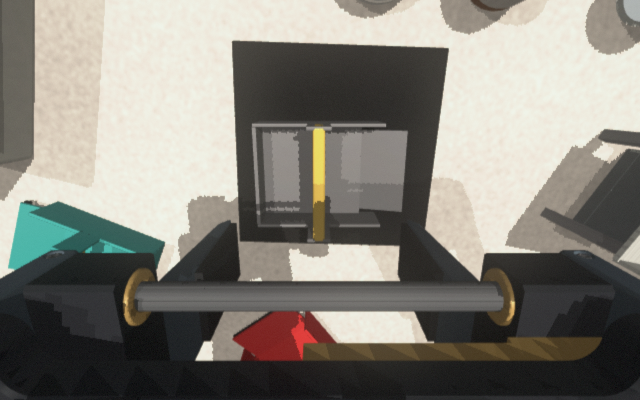

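View pics/se.png

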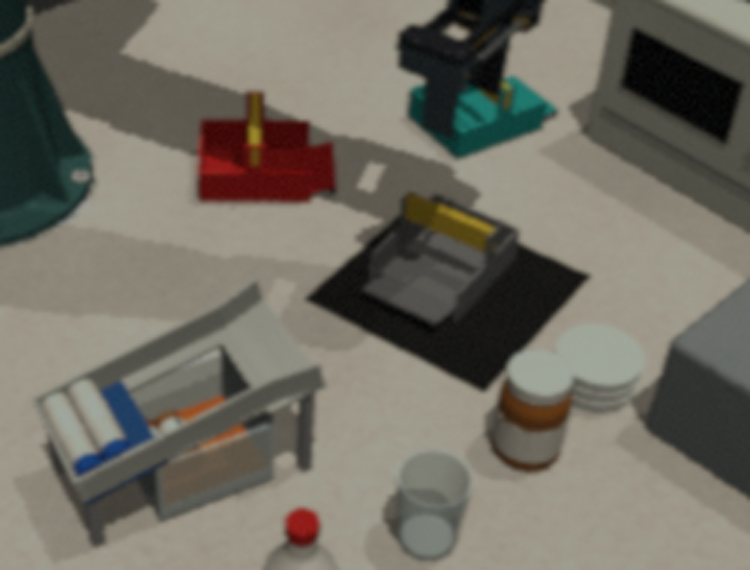

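The tray is upright and empty on its mat, at wrist pixel (320,180). The tubes are sorted and the gripper is clear of everything, so I'm handing in.

```bash
python3 -c "
from rig import robot
print(robot.finish_job())"
```

```text
the job is handed in; nothing more can be done
None
```

The four tubes are sorted, the empty tray is back upright on its black mat and released, and I handed the job in at about 22 s of the 64 s allowed.

- **Rest and tip:** I lifted the tray level by the yellow bar. I tilted it about 3° mouth-down just before contact, so the nose would touch before the spout's underside. It rested on the grader head at roughly 3 to 5 N. I then tipped it about the nose. It emptied at about 23°, so I didn't go on to 35–40°.
- **Sorting:** The top view taken afterwards shows both short tubes in the orange bin and both long tubes in the blue end lane. The last scene view agrees for the long tubes; the short ones are partly hidden there.
- **Forces:** While holding for the tubes to settle, contact with the grader rose to about 6.5 N. Setting the tray down peaked at about 16 N on the mat, firmer than I intended, and I backed off before opening the fingers. Both are under the 40 N limit.
- **Other things:** The bottle, jar, beaker, dishes and the red and turquoise trays look unmoved in the last pictures. The spare tube's green bin was outside those pictures; I never went near it. The fingers did not touch the tubes.
- **Small disagreements:** My camera estimates differed by up to 3 mm and 0.7° for the grader, and about 2 mm and 1° for the tray. That was within the clearance between the side walls.

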